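# Put the bench gear unit into third

### The arm

A 7-joint arm with a two-finger parallel gripper is mounted at the origin on the work surface. World frame = base frame: x ahead of the robot, y to its left, z up, the work surface at z = 0. Lengths are in mm, angles in rad, forces in N, time in s.
With the tool pointing down it reaches from about 400 to 850 mm from the base axis. Payload 6.9 kg.
Tool frame: the origin (TCP) lies between the finger pads; the fingertips stand 8 mm ahead of it and the grasp point (between the pads) lies 11 mm behind it; z points along the fingers, y is the direction in which the jaws open and shut (so a half turn about z gives the same grasp; the last joint's range is limited). The gripper opens to 85 mm and grips with 20 to 120 N. Pads are 22 mm wide; open, the fingers measure 114 mm over their backs; the gripper's body (76 mm by 85 mm) begins 54 mm behind the grasp point. The pads swing forward as they close: fully open they stand 13 mm farther back than shut.
Start: joints at [-1.159, 0.507, -0.238, 1.5, 0.126, 1.149, -0.155], TCP at [188.179, 595.987, 239.275] pointing down, gripper open.
Joint ranges: [-3.08, 3.08], [-0.24, 2.05], [-1.43, 1.35], [0, 2.5], [-1.52, 4.66], [0.17, 1.96], [-2.89, 2.89]. Speed limits (rad/s): [2.39, 2.39, 3.14, 3.14, 3.14, 3.14, 3.14].

### API

Orientations are given as a rotation vector (axis times angle).
In Python, from cell import r, viewer gives the robot as it stands. Calls block until the motion is done:
- r.move_to(position, orientation): joint-space move of the TCP to a pose.
- r.movel(position, rotation=None, feed=150, stop_force=None): straight line of the TCP; rotation=None keeps the orientation; feed is the mean speed in mm/s. With stop_force (N) it stops when the force on the tool has changed by that much, and returns True; else False.
- r.set_joints(angles): joint-space move.
- r.gripper_to(opening): finger opening in mm; the grip force is fixed at half the most; returns when the fingers have stopped.
- r.wait(seconds).
- r.ik(position, orientation): joint angles nearest the present ones, or None.
- r.read_state(): the state.
- viewer.snapshot(name): name is "scene" or "top"; returns a dict with "color" (480x640x3 uint8, red, green, blue), "range_z" (480x640 float32, mm along the optical axis (not along the pixel's ray), 0 where there is no reading), "camera_matrix" (3x3 intrinsics, pixels), "R" (3x3) and "t" (3): a world point X has camera coordinates R X + t. Camera axes: x right, y down, z forward; pixel columns grow to the right and rows downward; lengths in mm; the calibration is good to about 2 mm. A picture is of the moment at which its call begins.
A pose or a line that the arm cannot do raises r.PlanningError and nothing moves.
- r.close_job(): hands the job in, once; it reports no verdict.
The state is a dict: "time_s": time; "joint_pos": joint angles; "qd": joint speeds; "tau": joint torques, N m; "tcp_pos": TCP position; "tcp_rot": TCP orientation; "wrist_force": force on the tool from outside, world axes, zero at the start; "wrist_torque": the same for the moment, N m; "opening": finger opening in mm.
Only numpy, scipy, OpenCV 4.12 (cv2) and the standard library are available. Lean on these libraries where they do the work, as an engineer would, in place of code of your own. Each camera call takes 0.05 s, during which the arm holds its last target. There are 200 camera calls.

### The job

Put the bench gear unit from second gear into third: with the closed fingers beside its knob, push the gearstick out of the near left slot of the H-shaped gate to the crossbar, across to the right leg, then forward (towards the motor) into the far right slot until it is fully home. Only push it: never take the knob between the fingers, and never let the stick run back into the near right slot. Leave the loose things beside the unit where they stand, and finish with the hand clear.

Things in the scene. Friction and masses are not known exactly. Their poses are not given: they have to be found in the camera images.
- gear_unit: Grey gear unit fixed to the bench, yaw within 0.4 rad. Origin: centre of its underside; x forward, away from the robot, towards its blue motor (a lying cylinder that ends at x = 210 mm, top 109 mm high); y to its left; z up. Base plate 230 x 200 x 12 mm, housing 170 x 150 mm; the output shaft reaches y = 122 mm on the left at 62 mm height. The gate plate lies on top, 118 mm above the bench.
- knob (a point): Centre of the black ball knob, 40 mm in diameter, atop the gearstick: an 11 mm steel rod that pivots both ways about a point on the unit's z axis, 30 mm above the bench; the knob's centre is 165 mm from the pivot (195 mm above the bench upright, 182 mm at the slots' ends). It starts in second, more or less home. No springs: friction holds it where it is left; about 2 N at the knob moves it.
- stick_across (a joint): Sideways lean of the stick (rad), positive to the unit's right (its -y), 0 in the middle of the crossbar; -0.24 is the middle of the left leg, +0.24 the middle of the right leg (play about 0.03 each way). The knob moves about 165 mm per rad.
- stick_along (a joint): Forward lean of the stick (rad), positive forward (the unit's +x), 0 at the crossbar, which leaves about 0.05 of play each way; the ends of the legs stop it at +0.27 (forward) and -0.27 (back). The knob moves about 165 mm per rad.
- gate_middle (a point): Middle of the gate, on the upper face of its 120 x 110 mm plate, axes as the unit's. The dark H-shaped slot: two legs along x, 62 mm long, 18 mm wide, centred at y = +21 (left) and -21 mm (right), joined at x = 0 by a crossbar 20 mm wide. First slot = far left, second = near left, third = far right, fourth = near right. The plate blocks the stick outside the slot.
- third_end (a point): Where the stick's axis passes through the plate's upper face when it is fully home in third, the far right slot (unit x = 24, y = -21, z = 118 mm).
- jar: Clear jar with a steel cap, 60 mm in diameter and 85 mm high, standing loose on the bench to the left of the unit. Origin: centre of its underside. Leave it alone.
- hub: Loose stepped steel shaft hub, 56 mm in diameter and 45 mm high, standing on the bench to the right of the unit. Origin: centre of its underside. Leave it alone.
- screwdriver: Loose screwdriver, about 200 mm long, lying on the bench to the right of the unit. Leave it alone.

How it is judged (in metres and radians):
On the way, in this order (a step that is already met when the one before it is completed fails the run):
1. the stick has come across to the right leg at the crossbar (value of joint stick_across above 0.19 rad and value of joint stick_along between -0.15 and 0.15 rad), for 0.02 s.
2. the stick is forward in third (value of joint stick_across above 0.19 rad and value of joint stick_along above 0.24 rad), for 0.1 s.
At the end, for the whole second after the job is handed in: The stick rests in the far right slot (sideways lean over 0.19 rad), fully home (forward lean over 0.24 rad, within 5 mm at the knob of the stop at 0.27), and jar, hub and screwdriver are within 20 mm of where they began (all of step 2 and velocity of joint stick_along between -0.05 and 0.05 rad/s and distance of each of jar, hub, screwdriver from where it was at the start of the episode below 0.02 m); the robot touches nothing.
It fails at once if the knob was taken between the fingers (the grasp point came within 20 mm of the stick's knob, seen from above, at the knob's height or below) (horizontal distance between the grasp point and knob below 0.02 m and z of the grasp point in the frame of knob below 0.012 m).
It fails at once if the stick ran into the near right slot (value of joint stick_across above 0.15 rad and value of joint stick_along below -0.15 rad).
It fails at once if a loose thing was pushed, lifted or tipped (distance of any of jar, hub, screwdriver from where it was at the start of the episode above 0.02 m or angle between any of jar, hub's own z axis and vertical above 0.4 rad).
It also fails if it takes over 64 s, if anything falls off the work surface, if the arm or the gripper's body presses on something with over 40 N, if the wrist force passes 120 N, or if a joint passes its speed limit or range.

## Working session

There is one attempt and no reset: what is moved stays moved. The work goes in short steps, each a Python script; the robot and the scene stay as the last script left them, time stands still between calls to the robot, and variables do not carry over. Pictures are saved under pics/ and viewed, about 8 in all and at most 12, crops included, and the job is handed in when it is done.

```bash
ls; mkdir -p pics; python3 - <<'E'
from cell import r, viewer
import cv2,numpy as np,pickle
for n in("scene","top"):
    s=viewer.snapshot(n); pickle.dump(s,open(f"{n}.pkl","wb"))
    cv2.imwrite(f"pics/{n}0.png",s["color"][...,::-1]); print(n,s["camera_matrix"].tolist(),s["R"].round(3).tolist(),s["t"])
print(r.read_state())
E
```

```text
pics
scene [[452.42310331555234, 0.0, 318.79311502199454], [0.0, 452.42310331555234, 238.31368356798535], [0.0, 0.0, 1.0]] [[0.738, 0.674, 0.02], [0.533, -0.566, -0.629], [-0.413, 0.475, -0.777]] [-481.13395033 -232.17635451 1150.8991588 ]
top [[580.3579613679264, 0.0, 325.36911047064797], [0.0, 580.3579613679264, 239.3220725230203], [0.0, 0.0, 1.0]] [[-0.026, -1.0, -0.003], [-0.995, 0.026, -0.094], [0.094, 0.001, -0.996]] [  46.20748434  625.83330694 1148.69782223]
{'time_s': 0.1, 'joint_pos': array([-1.15951964,  0.50826289, -0.23751107,  1.50101639,  0.12566707,
        1.14891879, -0.15481917]), 'qd': array([ 0.00094097, -0.00322917,  0.00021966, -0.0028084 , -0.00017054,
       -0.00105278,  0.0005592 ]), 'tau': array([-4.65176941e-03, -6.21837401e+01, -2.19477519e+00, -2.50210422e+01,
        1.24935349e-02,  7.75136839e-03,  6.23112186e-06]), 'tcp_pos': array([188.0856725 , 595.56880984, 238.51590194]), 'tcp_rot': array([-4.78470696e-01, -3.10470142e+00,  2.52102331e-03]), 'wrist_force': array([ 0.18738913, -0.37815455,  0.28471113]), 'wrist_torque': array([-0.02913299,  0.00976589,  0.0182047 ]), 'opening': 85.27654554380709}
```

View pics/scene0.png

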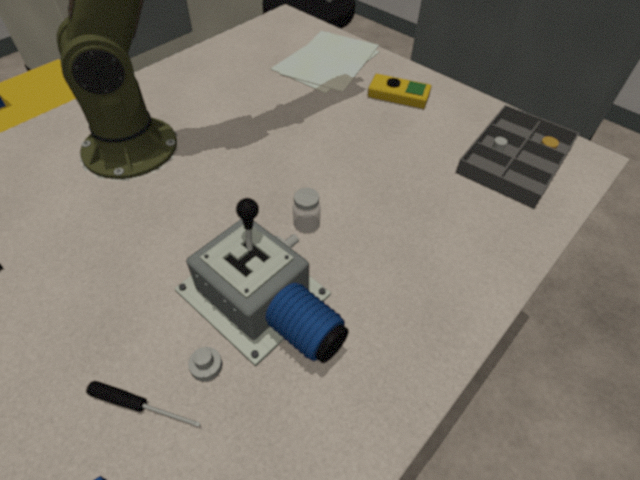

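View pics/top0.png

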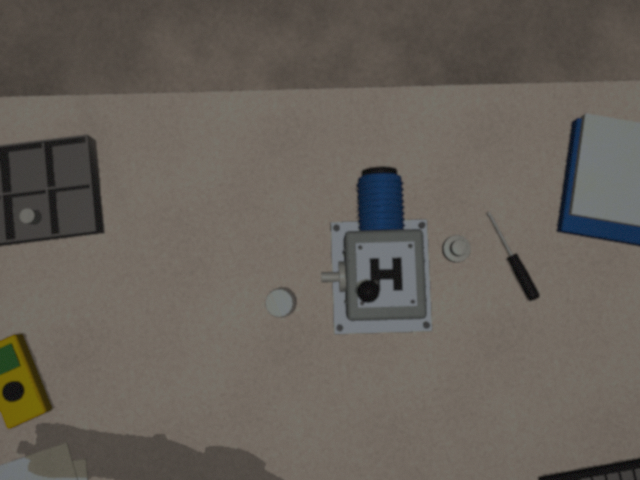

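The scene view shows the unit's gate at about (245,260) and the knob at (247,208). The top view shows the gate at about (387,274), the knob at (368,290), the jar at (280,302), the hub at (455,248) and the screwdriver at (513,255). I'll enlarge both views.

```bash
python3 - <<'E'
import cv2
a=cv2.imread("pics/top0.png")[205:345,315:445]; b=cv2.imread("pics/scene0.png")[185:365,170:350]
a=cv2.resize(a,(390*1,420),interpolation=cv2.INTER_CUBIC);b=cv2.resize(b,None,fx=2.333,fy=2.333,interpolation=cv2.INTER_CUBIC)
c=cv2.hconcat([a,b]);c=cv2.convertScaleAbs(c,alpha=1.4);print(c.shape);cv2.imwrite("pics/crop.png",c)
E
```

```text
(420, 810, 3)
```

View pics/crop.png

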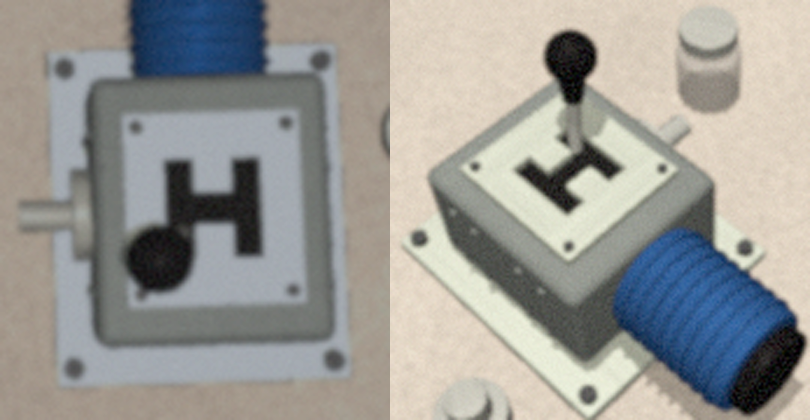

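The crop shows the gate screws at far left, far right and near right. In the top part these are (136,127), (286,122) and (293,290); in the scene part (662,169), (568,246) and (475,166). The knob is at (159,258) and (570,55). The stick is in the near left slot. Next I'll triangulate these points.

```bash
cat > geo.py <<'E'
import numpy as np,cv2,pickle
def tri(T,S,pt,ps):
    P=[s["camera_matrix"]@np.c_[s["R"],s["t"]] for s in(T,S)]
    X=cv2.triangulatePoints(P[0],P[1],np.array(pt,float).reshape(2,1),np.array(ps,float).reshape(2,1))[:,0];return X[:3]/X[3]
def ray_z(s,p,z):
    d=s["R"].T@np.linalg.inv(s["camera_matrix"])@np.r_[p,1.];c=-s["R"].T@s["t"];return c+d*(z-c[2])/d[2]
E
python3 - <<'E'
from geo import *
T,S=[pickle.load(open(n+".pkl","rb")) for n in("top","scene")]
t=lambda u,v:(315+u/3,205+v/3); s=lambda u,v:(170+(u-390)/2.3333,185+v/2.3333)
pts=dict(gFL=((136,127),(662,169)),gFR=((286,122),(568,246)),gNR=((293,290),(475,166)),bFL=((65,68),(744,247)),bFR=((320,60),(588,395)),bNR=((334,360),(419,238)),knob=((159,258),(570,55)))
X={}
for k,(a,b) in pts.items():
    X[k]=tri(T,S,t(*a),s(*b)); print(k,X[k].round(1))
for g in "gb":
    FL,FR,NR=X[g+"FL"],X[g+"FR"],X[g+"NR"]; d=FR-NR; e=FL-FR
    print(g,"mid",((FL+NR)/2).round(1),"yaw",np.arctan2(d[1],d[0]),np.arctan2(-e[0],e[1]),np.linalg.norm(d),np.linalg.norm(e))
# corners of gate plate from top at z=118
C=np.array([ray_z(T,t(*p),118) for p in((121,112),(299,108),(307,300),(126,307))]);print(C.round(1),C.mean(0))
B=np.array([ray_z(T,t(*p),12) for p in((48,50),(335,45),(349,376),(60,386))]);print(B.mean(0),B.round(1))
L=[ray_z(T,t(*p),118).round(1) for p in((249,158),(249,256),(178,160))];print(L)
for n,p,z in(("jar",(280,302),85),("hub",(456,246),45),("sd tip",(489,213),10),("sd end",(533,298),15)): print(n,ray_z(T,p,z).round(0))
E
```

```text
gFL [602.1 -34.7 118.7]
gFR [ 602.5 -128.5  119.7]
gNR [ 498.3 -128.6  118.9]
bFL [651.9   6.4  16.2]
bFR [ 653.  -168.9   13.9]
bNR [ 448.7 -169.9   14.2]
knob [519.6 -42.  189.1]
g mid [550.2 -81.7 118.8] yaw 0.0013259496458060084 0.0041678754890318885 104.15828538688324 93.76029145541308
b mid [550.3 -81.7  15.2] yaw 0.004879422665662623 0.006718619008443927 204.3270077413193 175.28563004721656
[[ 611.3  -26.2  118. ]
 [ 610.9 -137.5  118. ]
 [ 491.6 -137.6  118. ]
 [ 490.2  -25.6  118. ]] [551.01307677 -81.73420355 118.        ]
[550.25579597 -81.9464616   12.        ] [[ 664.8   17.4   12. ]
 [ 663.1 -180.3   12. ]
 [ 437.4 -180.2   12. ]
 [ 435.7   15.4   12. ]]
[array([ 580.5, -105.1,  118. ]), array([ 519.6, -102.8,  118. ]), array([580.4, -60.8, 118. ])]
jar [503. 120.  85.]
hub [ 605. -231.   45.]
sd tip [ 675. -310.   10.]
sd end [ 497. -389.   15.]
```

Everything is consistent: the unit is at (550.3, -81.8) with yaw about 0, and the gate came out 119 mm high. The knob at z≈189 suggests a starting along lean of about -0.19. I'll check the knob from the depth images and check reachability before moving.

```bash
cat >> geo.py <<'E'
from scipy.optimize import least_squares
U=np.array([550.3,-81.8])
def cloud(s):
    v,u=np.mgrid[:480,:640];d=s["range_z"];m=d>0
    c=np.c_[u[m],v[m],np.ones(m.sum())]@np.linalg.inv(s["camera_matrix"]).T*d[m][:,None]
    return (c-s["t"])@s["R"]
def knob(snaps):
    out=[]
    for s in snaps:
        p=cloud(s); p=p[(abs(p[:,:2]-U)<80).all(1)&(p[:,2]>182)&(p[:,2]<222)]
        if len(p)<15: out.append((len(p),None));continue
        f=least_squares(lambda c:np.linalg.norm(p-c,axis=1)-20,np.r_[np.median(p[:,:2],0),190],loss="soft_l1",f_scale=2)
        k=f.x;out.append((len(p),k.round(1),"along",round((k[0]-U[0])/165,3),"across",round(-(k[1]-U[1])/165,3)))
    return out
E
python3 - <<'E'
from geo import *
from cell import r
T,S=[pickle.load(open(n+".pkl","rb")) for n in("top","scene")]
print(*knob([T,S]),sep="\n")
A=np.array([0,np.pi,0])
for B in (np.pi*np.array([.7071068,.7071068,0]),np.pi*np.array([-.7071068,.7071068,0])):
    print(r.ik([550,0,182],B))
for p in([470,-42,178],[470,-42,290],[470,-121,182],[575,-121,180]): print(p,r.ik(p,A))
E
```

```text
(416, array([519.3, -41.8, 187.6]), 'along', np.float64(-0.188), 'across', np.float64(-0.242))
(418, array([518.9, -42.1, 187.6]), 'along', np.float64(-0.19), 'across', np.float64(-0.24))
[-0.25661215  0.45953854  0.31648731  1.78887419 -0.17432274  0.92048885
  0.13511067]
[ 0.25684438  0.46725083 -0.44935083  1.78213092  0.24342443  0.94718277
  2.84784001]
[470, -42, 178] [-0.0397311   0.33971423  0.10384567  1.98289854 -0.0472058   0.82122928
  1.66119027]
[470, -42, 290] [-0.16863132  0.22894258  0.26243439  1.80178994 -0.06548175  1.11928388
  1.68665493]
[470, -121, 182] [ 0.04689282  0.35870051  0.21209928  1.94665824 -0.0988724   0.84605093
  1.88232087]
[575, -121, 180] [ 0.07833114  0.50098231  0.13583547  1.69167668 -0.07979743  0.95432667
  1.81463993]
```

```bash
cat > run1.py <<'E'
from geo import *
from cell import r,viewer
A=np.array([0,np.pi,0])
def look(): print(*knob([viewer.snapshot("top"),viewer.snapshot("scene")]),sep="\n")
def st(m):
    s=r.read_state();print(m,round(s["time_s"],1),s["tcp_pos"].round(1),s["wrist_force"].round(1))
E
python3 - <<'E'
from run1 import *
r.gripper_to(0)
r.move_to([455,-42,300],A); st("above")
r.movel([465,-42,182],A,feed=120); st("down")
r.movel([514,-42,182],feed=40); st("pushed")
look()
r.movel([490,-42,182],feed=80)
look(); s=viewer.snapshot("scene"); t=viewer.snapshot("top")
cv2.imwrite("pics/p1.png",cv2.hconcat([cv2.resize(x["color"][150:400,150:450,::-1],(400,333)) if i else cv2.resize(x["color"][150:400,250:550,::-1],(400,333)) for i,x in((1,s),(0,t))]))
E
```

```text
above 3.3 [455.2 -41.2 299.9] [ 0.   0.6 -0.9]
down 4.5 [465.4 -42.  182.5] [-0.2  1.  -0.5]
pushed 5.8 [513.9 -42.  182. ] [-0.8 -0.3 -0.2]
(0, None)
(649, array([540.6, -42.3, 193. ]), 'along', np.float64(-0.059), 'across', np.float64(-0.239))
(80, array([543.7, -40.1, 191.7]), 'along', np.float64(-0.04), 'across', np.float64(-0.253))
(702, array([529. , -45. , 198.8]), 'along', np.float64(-0.129), 'across', np.float64(-0.223))
```

View pics/p1.png

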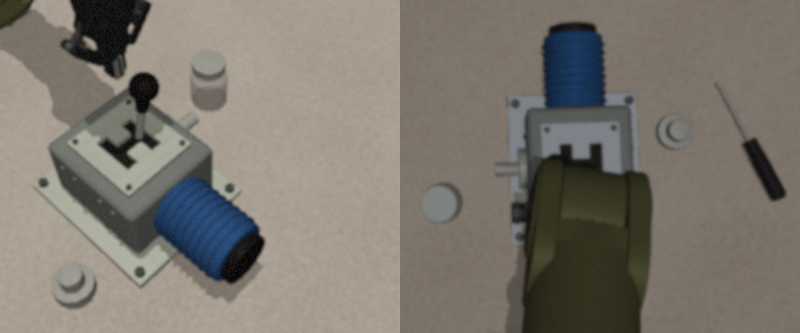

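The crop shows the stick upright near the crossbar and the fingers behind it, with nothing else moved. The fit near the hand is contaminated, so I'll lift clear and move to the left side to measure.

```bash
python3 - <<'E'
from run1 import *
B=np.pi*np.array([.7071068,.7071068,0])
r.movel([480,-42,290],feed=150)
r.move_to([545,50,300],B); st("left")
look()
E
```

```text
left 8.9 [544.8  49.7 299.6] [ 0.1 -0.8  0.2]
(391, array([544.9, -41.1, 190.3]), 'along', np.float64(-0.033), 'across', np.float64(-0.247))
(439, array([544.1, -41.4, 190.3]), 'along', np.float64(-0.037), 'across', np.float64(-0.245))
```

```bash
python3 - <<'E'
from run1 import *
B=np.pi*np.array([.7071068,.7071068,0])
r.move_to([480,-42,290],A)
r.movel([495,-42,184],feed=150)
r.movel([519,-42,184],feed=40)
r.movel([490,-42,184],feed=150); r.movel([480,-42,290],feed=200)
r.move_to([550,50,300],B); st("left"); look()
r.movel([550,10,185],B,feed=150)
print(r.movel([550,-88.5,185],feed=50,stop_force=15)); st("across")   # knob y -> -119.5
r.movel([550,-60,185],feed=150); r.movel([550,-40,290],feed=200)
r.move_to([470,-60,320],A); st("back")
look()
E
```

```text
left 14.5 [549.7  49.7 299.4] [-0.3 -0.3 -0.6]
(391, array([550.3, -41. , 190.4]), 'along', np.float64(-0.0), 'across', np.float64(-0.247))
(445, array([549.7, -41.2, 190.3]), 'along', np.float64(-0.003), 'across', np.float64(-0.246))
False
across 17.7 [550.  -88.3 185. ] [-0.9  1.3 -0.4]
back 20.0 [469.9 -60.1 319.4] [ 0.3 -0.2  0.1]
(413, array([ 550.5, -118.2,  191.4]), 'along', np.float64(0.001), 'across', np.float64(0.221))
(507, array([ 550.1, -118.8,  191.2]), 'along', np.float64(-0.001), 'across', np.float64(0.224))
```

```bash
python3 - <<'E'
from run1 import *
r.movel([495,-120,300],A,feed=200)
r.movel([505,-120,184],feed=120)
r.movel([545,-120,184],feed=50)
print(r.movel([568,-120,180],feed=25,stop_force=10)); st("forward")
r.movel([530,-120,184],feed=120); r.movel([450,-60,320],feed=200); st("back")
look()
s=viewer.snapshot("scene"); t=viewer.snapshot("top")
c=[cv2.resize(s["color"][150:400,150:450,::-1],(400,333)),cv2.resize(t["color"][150:400,250:550,::-1],(400,333))]
cv2.imwrite("pics/p3.png",cv2.hconcat(c))
E
```

```text
True
forward 23.5 [ 564.9 -119.8  179.2] [-2.7  0.4  1.7]
back 25.0 [450.1 -60.2 319.2] [-0.1  0.1 -1.3]
(401, array([ 595.1, -116.7,  185.1]), 'along', np.float64(0.272), 'across', np.float64(0.212))
(497, array([ 594.8, -117.1,  185.3]), 'along', np.float64(0.27), 'across', np.float64(0.214))
```

View pics/p3.png

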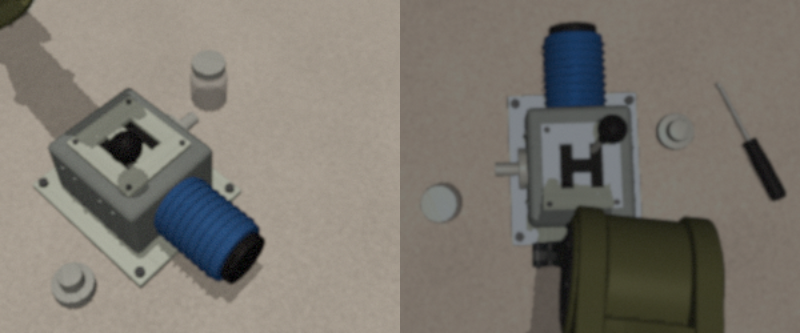

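The picture shows the knob in the far right slot (crop px (613,128) in the top half). The jar, hub and screwdriver are where they were, and the hand is clear.

```bash
python3 - <<'E'
from run1 import *
st("end"); r.close_job()
E
```

```text
end 25.2 [450.  -60.3 319.1] [ 0.3 -0.6  0.3]
the job is handed in; nothing more can be done
```

The stick is in third, and I handed the job in at 25 s of the 64 s allowed; it reports no verdict. I pushed it only with the closed fingers: forward to the crossbar in two pushes because the first stopped slightly short, then across to the right leg, then forward.

- **Crossbar:** before the last push the stick measured along ≈ 0.00 and across ≈ 0.22 rad, so it was on the right leg at the crossbar and never near fourth.
- **Third:** the last push stopped on contact force where the stop should be. Afterwards both cameras put the knob at along ≈ 0.27 rad (needs over 0.24) and across ≈ 0.21 rad (needs over 0.19). The across margin is the smaller one, about 4 mm at the knob against a 2 mm calibration.
- **Loose things and hand:** by eye, the jar, hub and screwdriver had not moved in the last picture; I did not measure them again. The hand ended clear, with the TCP 319 mm up.
- **Disagreements:** the stick started at about -0.19 rad along, short of the -0.27 stop. Two camera fits taken with the fingers beside the knob were off, so I measured again with the hand away. Upright, the knob's height measured about 190–191 mm instead of the 192–195 mm expected, which did not affect the pushes.

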